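# Free a mirror mount's tilt plate and prove its return spring

## Robot

A 6-joint arm with a two-finger parallel gripper is mounted at the origin on the work surface; the furniture and walls round the work are solid. World frame = base frame: x ahead of the robot, y to its left, z up, the work surface at z = 0. Lengths are in mm, angles in rad, forces in N, time in s.
With the tool pointing down it reaches from about 400 to 825 mm from the base axis. Payload 7 kg.
Tool frame: the origin (TCP) lies midway between the tips of the shut fingers; the grasp point (between the pads) lies 19 mm behind it; z points along the fingers, y is the line along which they close (so a half turn about z gives the same grasp; the last joint's range is limited). The gripper opens to 85 mm and grips with 20 to 120 N. Pads are 22 mm wide; open, the fingers measure 114 mm over their backs; the gripper's body (76 mm by 85 mm) begins 54 mm behind the grasp point. The pads swing forward as they close: fully open they stand 13 mm farther back than shut.
Start: joints at [1.494, 0.359, 0.012, 0, -1.224, -0.288], TCP at [240.822, 630.555, 193.502] pointing down, gripper open.
Joint ranges: [-3.07, 3.07], [-1.43, 2.12], [-1.02, 1.25], [-3.03, 1.67], [-3.05, -0], [-3.03, 3.03]. Speed limits (rad/s): [2.39, 2.39, 3.01, 3.14, 3.14, 3.14].

## Interface

Orientations are given as a rotation vector (axis times angle).
In Python, from station import arm gives the robot as it stands. The module is installed in compiled form; this text tells all that it offers.
- The arm moves only by the shell command python3 -m crank 'ROWS' [FORCE]. ROWS is JSON, a list of rows, each a list of 3 entries, a list of its own where there are three numbers: the shift along the world's x, y, z in m, then the turn, a rotation vector about the world's x, y, z in rad, then the gripper's target within -1 to 1 (fully open at 1, half-way at 0, shut at -1). A call has 1 to 5 rows; each row shifts and turns the commanded pose from where the row before left it; what a row does not reach is not made up. A row lasts 1/12 s, in which the tool goes at most 41.7 mm and 7.16 degrees, less where a joint would pass 70% of its speed; a pose out of reach is approached as far as the arm can. A call is refused whole if a number of a shift passes 0.0417 or a number of a turn 0.125, either way. A call with a gripper value outside its range is refused whole. The fingers move at their own pace and stop on an object; FORCE is the grip in N (left out, the last holds). Time passes only in rows, so rows that do not move let the fingers close. It gives the time, the measured TCP pose, the force, the opening and the grip force at its end, in the units of the state.
- arm.get_state(): the state, without advancing time (a new reading comes with each control period).
- arm.read_camera(name): name is "scene" or "top" or "wrist"; returns a dict with "frame" (384x512x3 uint8, red, green, blue), "range_z" (384x512 float32, mm along the optical axis (not along the pixel's ray), 0 where there is no reading), "camera_matrix" (3x3 intrinsics, pixels), "distortion" ([k1, k2, p1, p2, k3] as OpenCV has them; the pictures are not rectified), "R" (3x3) and "t" (3): a world point X has camera coordinates R X + t. Camera axes: x right, y down, z forward; pixel columns grow to the right and rows downward; lengths in mm; the calibration is good to about 2 mm. A picture is of the moment at which its call begins.
- arm.hand_in(): hands the job in; it is judged then, once.
Trained networks look in a picture, given as the dict that the camera call returned (one of the last four; its "shot" number tells which), for a name from the list of things; names that differ only in an ending like _2 or _b are one class to them, and where a whole thing is asked for, a point or a joint stands for the part that bears it (a point fixed in the world has none). Each returns a list of dicts, best first, with "confidence" (0 to 1); they miss things now and then, are a little off and sometimes report something else, mostly with a low value. They report only what shows in the picture. A call takes as long as a camera call.
- arm.cut_out(target, picture): "mask" (384x512 bool, what is visible of it) and "point" ([column, row] in pixels, amid what is visible of it).
- arm.landmark_of(target, picture): "point" ([column, row] in pixels: a listed point, or the origin of a listed thing).
The state is a dict: "time": time; "joint_positions": joint angles; "qvel": joint speeds; "joint_torque": joint torques, N m; "position": TCP position; "ee_rot": TCP orientation; "force": force on the tool from outside, world axes, zero at the start; "torque": the same for the moment, N m; "width": opening from 0.0 (shut) to 1.0 (fully open); "grasp_force": force on a finger pad.
Only numpy, scipy, OpenCV 4.12 (cv2) and the standard library are available. Lean on these libraries where they do the work, as an engineer would, in place of code of your own. Each camera call takes 0.05 s, during which the arm holds its last target. There are 200 camera calls.

## Task

The mirror mount of the laser wire stripper has a new return spring to be proved: using the fingertips only, grasping nothing, gently push the knob of its swing stop aside until the toe is right out from under the plate, then press the brass dome on the plate's near left corner down until that corner's pointer stands level with the index clip on its scale, and hold it there for about a second. Then ease the corner slowly back up with the finger, without letting it snap, until the plate is fully up again, and leave the stop swung out. Do not press the pointer well past the index, tilt the plate about its other axis, touch the mirror, shift the index clip or disturb the loose things standing round the mount.

Things in the scene. Friction and masses are not known exactly. Their poses are not given: they have to be found in the camera images.
- mount: Mirror mount, screwed to the bench. Base 12 mm thick, 202 x 222 mm; above it, 46 to 56 mm high, a dark plate 110 x 110 mm with a round mirror, pivoting on a ball at its far left corner (x +40, y +40 mm). Origin: bench, under the plate's centre; z up, -x the near side (to the robot), +y left. Sprung corners with brass domes: near left, far right; near right corner propped by the swing stop.
- press_top (a point): Top centre of the brass dome to press, near left corner (mount frame -40, +40 mm; 66 mm high with the plate up). Dome 22 mm across, 10 mm high, slightly rounded. About 3 N straight down starts it, then about 0.6 N per mm; 15 mm of travel at most. With the stop in it does not go down.
- other_top (a point): Top centre of the equal dome at the plate's far right corner, not to be pressed. That corner too has a pointer before an upright scale, at mount (+48, -119) mm, 64 mm high.
- mirror_face (a point): Centre of the mirror's face, 49 mm across, in the middle of the plate, 59.5 mm high, in a dark ring 66 mm across whose rim is 60 mm high. Not to be touched.
- pointer_tip (a point): Tip of the near left corner's pointer, a dark 3.6 mm rod that runs from the plate along mount y = +40 mm to x = -120 mm and bends to +y, ending at (-120, +60) mm, 51 mm high with the plate up, before an upright white scale facing -x (y +47 to +81 mm, top 64 mm high). It is 160 mm from the tilt axis, the dome 80 mm: it goes down 2 mm for each mm of the dome.
- index_tip (a point): Point of the dark index clip, clamped on the left edge of the near left scale; it points to -y at the pointer tip, 2 mm beside its path. Its height differs each time: 12 to 22 mm below the pointer's rest height. The clip slides if pushed.
- stop_knob (a point): Middle of the swing stop's black knob, 17 mm across (59 to 76 mm high), on an 8 mm pin standing on a flat arm (top 43 mm high). The arm turns on an upright pivot (49 mm high) at mount (-78, -40) mm; the knob is 45 mm from it and with the stop in lies straight in front (-x). Push it towards -y of the mount (right) from its left side; about 1.2 N moves it, it stays where left.
- swing_stop (a joint): Angle of the swing stop, rad: near 0 with its toe under the plate's near right corner, growing as the knob is pushed towards -y of the mount; toe clear of the plate from about 0.75, end stop at 1.4.
- tilt (a joint): Tilt of the plate under the near left dome, rad: 0 fully up (resting on its stop), grows as the dome goes down, limit 0.19. Pointer drop = 160 mm x this angle, dome drop = 80 mm x this angle. Springs back to 0 when released.
- cross (a joint): Tilt of the plate about its other axis (as if the far right dome were pressed), rad: 0 at rest, limit 0.19.
- index (a joint): Distance of the index clip below the pointer's rest height, m: 0.012 to 0.022.
- spare_shell: Loose nickel connector shell, 20 mm across, 22 mm high, standing left of the mount. Origin: centre of its underside. Bystander.
- driver: Loose screwdriver, 167 mm long, handle 22 mm thick, lying behind the mount. Origin: underside. Bystander.
- jar: Loose small jar with white ribbed cap, 38 mm across, 71 mm high, standing right of the mount. Origin: centre of its underside. Bystander.

How it is judged:
By the outcome, as a careful person would: the job done as asked, in the order asked, and still so for the second after the job is handed in, with the robot touching nothing.
It also fails if it takes over 45 s, if anything falls off the work surface, if the arm or the gripper's body presses on something with over 40 N, if the wrist force passes 120 N, or if a joint passes its speed limit or range.

## Working session

There is one attempt and no reset: what is moved stays moved. The work goes in short steps, Python scripts to look and compute and a shell command to move; the robot and the scene stay as the last step left them, time stands still between calls to the robot, and variables do not carry over. Pictures are saved under pics/ and viewed, at most 11 in all, crops included, and the job is handed in when it is done.

```bash
mkdir -p pics; cat > h.py <<'E'
import numpy as np, cv2
from station import arm
def ray(p,c):
    u=cv2.undistortPoints(np.array([[p]],float),np.array(c["camera_matrix"]),np.array(c["distortion"]))[0,0]
    R=np.array(c["R"]);t=np.array(c["t"]).ravel()
    return -R.T@t, R.T@np.array([u[0],u[1],1.])
def atz(p,c,z):
    o,d=ray(p,c); return o+d*(z-o[2])/d[2]
def atd(p,c):
    o,d=ray(p,c); x,y=map(int,np.round(p)); w=c["range_z"][max(0,y-1):y+2,max(0,x-1):x+2]; w=w[w>0]
    return o+d*np.median(w) if len(w) else None
def proj(X,c):
    return cv2.projectPoints(np.array([X],float),cv2.Rodrigues(np.array(c["R"]))[0],np.array(c["t"],float).ravel(),np.array(c["camera_matrix"]),np.array(c["distortion"]))[0].ravel()
def save(c,n,crop=None,s=1):
    f=c["frame"][:,:,::-1]
    if crop: f=f[crop[1]:crop[3],crop[0]:crop[2]]
    cv2.imwrite("pics/"+n,cv2.resize(f,None,fx=s,fy=s,interpolation=cv2.INTER_CUBIC))
E
python3 - <<'E'
from h import *
np.set_printoptions(precision=1,suppress=True)
s=arm.get_state();print(s["position"],s["ee_rot"],s["width"],s["force"],s["time"])
H=dict(press_top=66,other_top=66,mirror_face=59.5,pointer_tip=51,index_tip=35,stop_knob=76,mount=0,spare_shell=0,jar=0,driver=0)
ims=[]
for n in("top","scene"):
    c=arm.read_camera(n);ims.append(c["frame"])
    for k,z in H.items():
        for r in arm.landmark_of(k,c)[:1]:
            print(n,k,round(r["confidence"],2),np.array(r["point"]),atz(r["point"],c,z),atd(r["point"],c))
f=np.vstack(ims)[:,:,::-1]
cv2.imwrite("pics/a.png",cv2.resize(np.hstack(ims)[:,:,::-1],(800,300),interpolation=cv2.INTER_AREA))
E
```

```text
[240.6 630.1 192.6] [ 3.1 -0.6 -0. ] 1.002395028305702 [ 0.2 -0.   0.8] 0.0
top press_top 0.61 [230.9 211.7] [532.5 110.9  66. ] [532.5 110.9  66.4]
top other_top 0.57 [256.6 162.3] [631.9  60.4  66. ] [632.   60.4  64.6]
top mirror_face 0.49 [191.5 196. ] [563.4 191.1  59.5] [565.7 200.   -0.3]
top pointer_tip 0.88 [232.3 252.2] [450.7 108.2  51. ] [447.3 110.5  10.9]
top index_tip 0.6 [227.  253.1] [447.4 120.   35. ] [445.5 121.5  12.2]
top stop_knob 0.65 [276.8 241.9] [473.7  19.3  76. ] [473.7  19.3  75.7]
top mount 0.66 [244.2 190.9] [577.6  86.9   0. ] [574.6  84.9  59.3]
top spare_shell 0.57 [191.7 194.4] [569.2 199.6   0. ] [569.2 199.7  -0.4]
top jar 0.55 [294.9 176.4] [609.6 -21.8   0. ] [603.8 -16.3  69.8]
top driver 0.62 [223.  149.2] [667.3 133.5   0. ] [664.9 132.2  16.7]
scene press_top 0.56 [239.6 211.9] [523.4 121.9  66. ] [526.4 120.1  64.1]
scene other_top 0.45 [242.1 180.4] [636.8  51.8  66. ] [760.3 -19.4  -1.2]
scene mirror_face 0.68 [242.7 201.7] [565.4  91.3  59.5] [566.5  90.7  58.8]
scene pointer_tip 0.84 [261.9 236.4] [453.5 117.7  51. ] [455.7 116.3  49.4]
scene index_tip 0.44 [240.1 226.4] [523.7 120.5  35. ] [525.9 119.3  33.5]
scene stop_knob 0.88 [302.7 211.6] [454.   32.7  76. ] [462.8  25.6  69.8]
scene mount 0.94 [241.4 226.6] [572.3  89.9   0. ] [525.6 116.7  32.4]
scene spare_shell 0.47 [190.6 243. ] [567.2 201.9   0. ] [559.5 205.1   5.4]
scene jar 0.59 [281.9 208.3] [595.4 -23.1   0. ] [581.6 -13.2   9.3]
scene driver 0.66 [196.4 215. ] [658.2 148.1   0. ] [659.7 147.4  -0.9]
```

View pics/a.png

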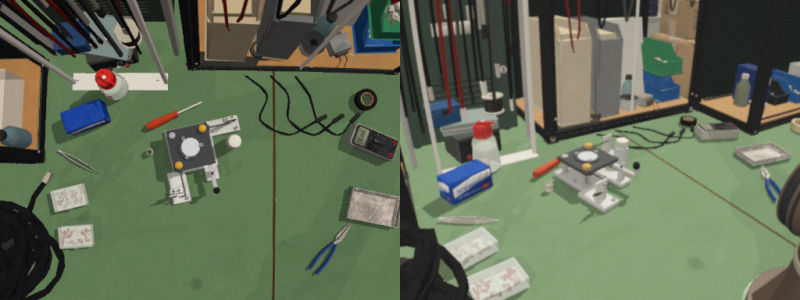

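```bash
R='[0.0144,-0.0352,0.002],[0,0,-0.0545],-1'
python3 -m crank '[[[0.0144,-0.0352,0.003],[0,0,-0.0545],-1],[[0.0144,-0.0352,0.003],[0,0,-0.0545],-1],[[0.0144,-0.0352,0.003],[0,0,-0.0545],-1],[[0.0144,-0.0352,0.003],[0,0,-0.0545],-1],[[0.0144,-0.0352,0.003],[0,0,-0.0545],-1]]' 40
python3 -m crank '[[[0.0144,-0.0352,0.003],[0,0,-0.0545],-1],[[0.0144,-0.0352,0.003],[0,0,-0.0545],-1],[[0.0144,-0.0352,0.003],[0,0,-0.0545],-1],[[0.0144,-0.0352,0.003],[0,0,-0.0545],-1],[[0.0144,-0.0352,0.003],[0,0,-0.0545],-1]]'
python3 -m crank '[[[0.0144,-0.0352,0.003],[0,0,-0.0545],-1],[[0.0144,-0.0352,0.003],[0,0,-0.0545],-1],[[0.0144,-0.0352,0.003],[0,0,-0.0545],-1],[[0.0144,-0.0352,0.003],[0,0,-0.0545],-1],[[0.0144,-0.0352,0.003],[0,0,-0.0545],-1]]'
python3 -m crank '[[[0,0,0],[0,0,-0.0545],-1],[[0,0,0],[0,0,0],-1],[[0,0,0],[0,0,0],-1]]'
python3 - <<'E'
from h import *
from scipy.spatial.transform import Rotation as Ro
np.set_printoptions(precision=1,suppress=True)
s=arm.get_state();M=Ro.from_rotvec(s["ee_rot"]).as_matrix();print(s["position"],np.degrees(np.arctan2(M[1],M[0])),M[2],s["joint_positions"])
c=arm.read_camera("wrist");print("cam",ray((256,192),c))
save(c,"b.png",s=1.5)
H=dict(press_top=66,other_top=66,mirror_face=59.5,pointer_tip=51,index_tip=35,stop_knob=76,mount=0)
for k,z in H.items():
    for r in arm.landmark_of(k,c)[:1]:
        print(k,round(r["confidence"],2),np.array(r["point"]),atz(r["point"],c,z),atd(r["point"],c))
E
```

```text
time: 1.52
position: [313.2, 452.9, 208.7]
ee_rot: [-2.982, 0.988, -0.0]
force: [0.6, 0.3, 0.5]
width: 0.299
grasp_force: 0.0
time: 1.93
position: [385.1, 276.8, 224.0]
ee_rot: [-2.82, 1.383, -0.0]
force: [1.3, 0.2, 0.1]
width: 0.0
grasp_force: 0.0
time: 2.35
position: [457.1, 100.8, 239.2]
ee_rot: [-2.605, 1.753, -0.001]
force: [0.3, 1.0, 0.1]
width: 0.005
grasp_force: 0.0
time: 2.6
position: [456.8, 102.3, 238.5]
ee_rot: [-2.56, 1.821, 0.0]
force: [-0.5, 1.3, -0.3]
width: -0.002
grasp_force: 0.0
[456.8 102.3 238.5] [ -70.8 -160.8   72.2] [-0. -0. -1.] [ 0.6 -0.  -0.3 -0.  -1.2 -0.3]
cam (array([480.6,  31.9, 418.9]), array([-0.1,  0.3, -1. ]))
press_top 0.67 [156.3 198.9] [553.5 171.9  66. ] [563.3 190.7  18.6]
other_top 0.83 [115.3  76.5] [628.6  54.7  66. ] [629.   54.8  65.1]
mirror_face 0.81 [158.1 122.7] [574.7  87.7  59.5] [574.9  87.8  58.7]
pointer_tip 0.58 [256.5 180.8] [448.9 116.5  51. ] [445.6 125.4  12.6]
index_tip 0.55 [172.  123.7] [565.1  87.3  35. ] [559.7  83.7  59.6]
stop_knob 0.64 [266.7  94.3] [471.4  20.7  76. ] [471.3  20.6  75.1]
mount 0.61 [169.5 122.5] [576.3  91.9   0. ] [562.6  83.3  59.8]
```

View pics/b.png

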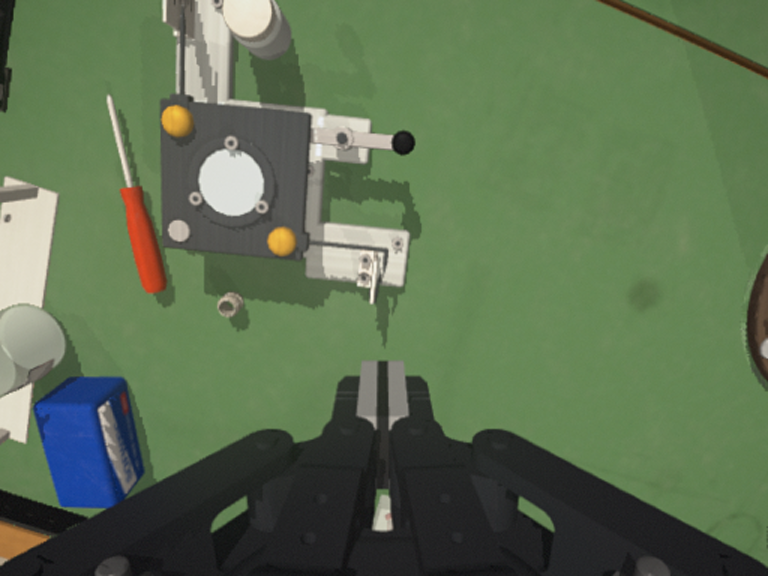

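```bash
python3 - <<'E'
from h import *
np.set_printoptions(precision=2,suppress=True)
def brass(c,name):
    h=cv2.cvtColor(c["frame"],cv2.COLOR_RGB2HSV);m=((h[...,0]>14)&(h[...,0]<28)&(h[...,1]>130)&(h[...,2]>120)).astype(np.uint8)
    n,l,st,ce=cv2.connectedComponentsWithStats(m)
    for i in range(1,n):
        P=atz(ce[i],c,62)
        if st[i,4]>20 and 480<P[0]<680 and 20<P[1]<160: print(name,st[i],ce[i],P)
c=arm.read_camera("wrist");brass(c,"w")
for p,z in(((154,121.3),59.5),((268.7,94.7),72),((228,92),49)):print(p,atz(p,c,z),atd(p,c))
save(c,"c.png",(150,60,310,210),4)
c=arm.read_camera("top");brass(c,"t")
for r in arm.cut_out("stop_knob",c)[:1]: print(r["point"],r["confidence"],atz(r["point"],c,72))
E
```

```text
w [107  69  20  21 322] [117.04  78.84] [627.76  57.89  62.  ]
w [178 150  19  20 288] [187.33 159.59] [531.89 117.34  62.  ]
(154, 121.3) [579.22  88.74  59.5 ] [579.25  88.76  59.4 ]
(268.7, 94.7) [469.06  21.15  72.  ] [469.17  21.26  75.36]
(228, 92) [511.94  32.53  49.  ] [512.    32.53  48.26]
t [254 159  10  11  87] [258.55 163.76] [629.42  56.46  62.  ]
t [224 207  10  10  85] [228.45 211.36] [533.12 116.05  62.  ]
[273.0, 228.9] 0.54 [499.08  26.86  72.  ]
```

View pics/c.png

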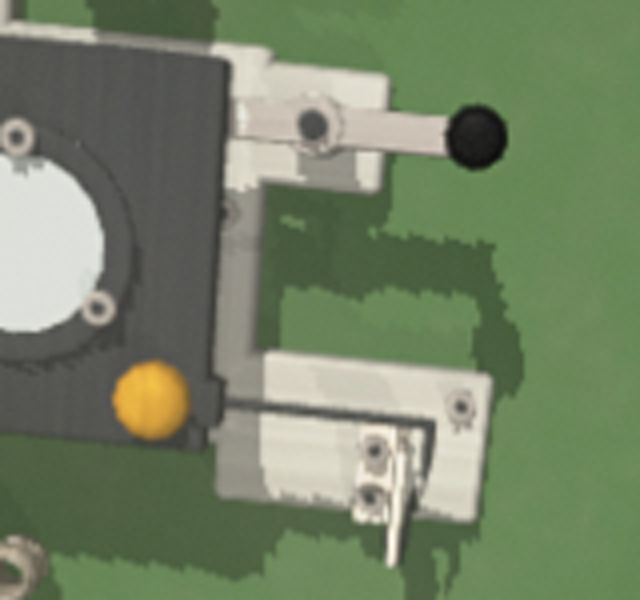

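```bash
python3 -m crank '[[[0.008,-0.0233,0],[0,0,-0.0525],-1],[[0.008,-0.0233,0],[0,0,-0.0525],-1],[[0,0,-0.04],[0,0,0],-1],[[0,0,-0.04],[0,0,0],-1],[[0,0,-0.04],[0,0,0],-1]]'
python3 -m crank '[[[0,0,-0.034],[0,0,0],-1],[[0,0,-0.022],[0,0,0],-1],[[0,0,0],[0,0,0],-1],[[0,0,0],[0,0,0],-1],[[0,0,0],[0,0,0],-1]]'
python3 - <<'E'
from h import *
s=arm.get_state();print(s["position"],s["ee_rot"],s["force"])
c=arm.read_camera("wrist");save(c,"d.png",(130,40,390,290),2.4)
E
```

```text
time: 3.57
position: [473.3, 55.8, 117.8]
ee_rot: [-2.458, 1.953, -0.001]
force: [1.6, 1.3, -0.8]
width: 0.001
grasp_force: 0.0
time: 3.98
position: [474.0, 56.4, 64.0]
ee_rot: [-2.46, 1.951, -0.002]
force: [-0.6, -0.7, -0.1]
width: 0.001
grasp_force: 0.0
[474.00999204  56.43588974  63.95245497] [-2.46022079e+00  1.95147398e+00 -1.73868354e-03] [-0.55609792 -0.68452326 -0.10728005]
```

View pics/d.png

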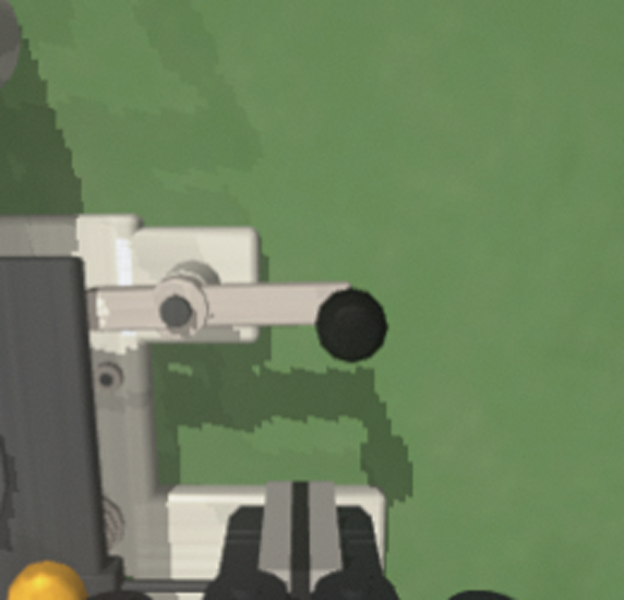

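```bash
python3 -m crank '[[[-0.0068,-0.0016,0],[0,0,0],-1],[[0.0014,-0.006,0],[0,0,0],-1],[[0.0014,-0.006,0],[0,0,0],-1],[[0.0015,-0.0027,0],[0,0,0],-1],[[0.0015,-0.0027,0],[0,0,0],-1]]'
python3 -m crank '[[[0.0015,-0.0027,0],[0,0,0],-1],[[0.0015,-0.0027,0],[0,0,0],-1],[[0.0015,-0.0027,0],[0,0,0],-1],[[0.0015,-0.0027,0],[0,0,0],-1],[[0.0015,-0.0027,0],[0,0,0],-1]]'
python3 -m crank '[[[0.0015,-0.0027,0],[0,0,0],-1],[[0.0015,-0.0027,0],[0,0,0],-1],[[0.0015,-0.0027,0],[0,0,0],-1],[[0.0015,-0.0027,0],[0,0,0],-1]]'
python3 - <<'E'
from h import *
s=arm.get_state();print(s["position"],s["force"])
c=arm.read_camera("wrist");save(c,"e.png",(130,40,390,290),2.4)
E
```

```text
time: 4.45
position: [472.3, 36.5, 63.0]
ee_rot: [-2.46, 1.953, -0.001]
force: [-0.9, -0.7, 0.9]
width: 0.001
grasp_force: 0.0
time: 4.87
position: [479.5, 23.2, 62.4]
ee_rot: [2.461, -1.953, -0.0]
force: [0.1, 0.3, 0.2]
width: -0.002
grasp_force: 0.0
time: 5.2
position: [485.5, 12.4, 62.5]
ee_rot: [2.461, -1.953, -0.0]
force: [0.1, -0.2, 0.1]
width: -0.003
grasp_force: 0.0
[485.47040222  12.39028003  62.4843449 ] [ 0.13024897 -0.22315504  0.13340149]
```

View pics/e.png

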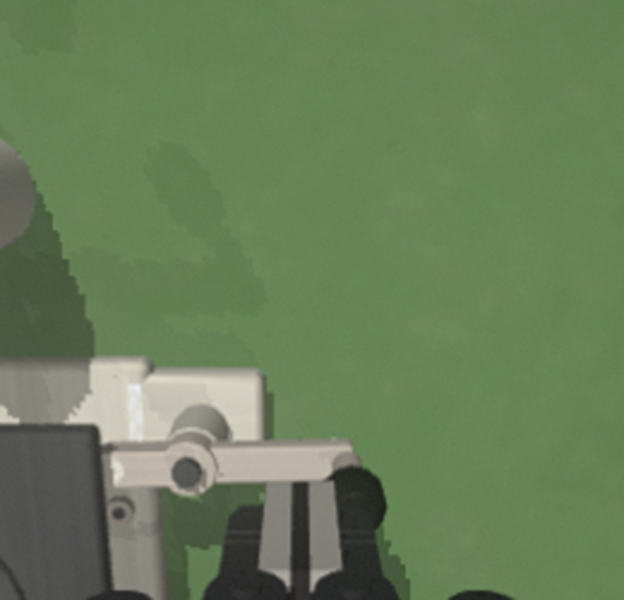

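The picture shows that the fingertip slid past on the plate side of the knob (knob at about 358,500, fingers at 265–340), so the stop is still in. I'll lift clear, go back and push along the knob's arc, centred on it.

```bash
python3 -m crank '[[[0,0,0.028],[0,0,0],-1],[[-0.0118,0.0194,0],[0,0,0],-1],[[-0.0118,0.0194,0],[0,0,0],-1],[[0,0,0],[0,0,0],-1],[[0,0,-0.024],[0,0,0],-1]]'
python3 -m crank '[[[0,0,0],[0,0,0],-1],[[0.0012,-0.0049,0],[0,0,0],-1],[[0.0011,-0.0048,0],[0,0,0],-1],[[0.001,-0.0027,0],[0,0,0],-1],[[0.001,-0.0027,0],[0,0,0],-1]]'
python3 -m crank '[[[0.001,-0.0027,0],[0,0,0],-1],[[0.001,-0.0027,0],[0,0,0],-1],[[0.0015,-0.0026,0],[0,0,0],-1],[[0,0,0],[0,0,0],-1]]'
python3 - <<'E'
from h import *
s=arm.get_state();print(s["position"],s["force"])
c=arm.read_camera("wrist");save(c,"f.png",(130,40,390,290),2.4)
E
```

```text
time: 5.67
position: [464.6, 53.5, 70.1]
ee_rot: [-2.458, 1.945, -0.006]
force: [1.2, 0.7, -0.6]
width: 0.001
grasp_force: 0.0
time: 6.08
position: [466.6, 35.8, 67.1]
ee_rot: [-2.459, 1.954, -0.001]
force: [0.3, -0.1, -0.4]
width: 0.002
grasp_force: 0.0
time: 6.42
position: [469.8, 27.9, 66.6]
ee_rot: [-2.46, 1.954, -0.0]
force: [0.3, 1.3, -0.0]
width: 0.001
grasp_force: 0.0
[469.82783218  27.94511898  66.62565727] [ 0.34813553  1.26745218 -0.0428471 ]
```

View pics/f.png

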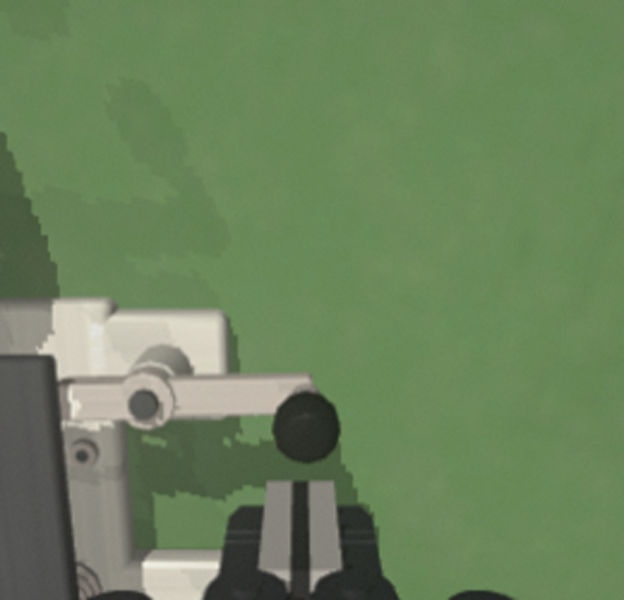

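```bash
python3 - <<'E'
from h import *
np.set_printoptions(precision=1,suppress=True)
c=arm.read_camera("wrist");s=arm.get_state();P=np.array(s["position"]);print("tcp px",proj(P,c),"cam",ray((256,192),c))
for p,z in(((257.5,217.9),72),((190,208),49),((255,241),67),((255,246),67),((255,255),67)):print(p,atz(p,c,z),atd(p,c))
E
```

```text
tcp px [253.8 228.8] cam (array([485.9, -44.4, 246.9]), array([-0.1,  0.3, -1. ]))
(257.5, 217.9) [469.5  18.8  72. ] [469.8  17.7  75. ]
(190, 208) [512.2  30.4  49. ] [512.2  30.6  48.6]
(255, 241) [467.   35.7  67. ] [471.5  16.7 109.6]
(255, 246) [466.3  39.   67. ] [471.5  16.6 115.3]
(255, 255) [464.8  45.   67. ] [471.6  16.4 124.6]
```

```bash
python3 - <<'E'
from h import *
c=arm.read_camera("scene");P=np.array(arm.get_state()["position"]);q=proj(P,c);print(q,proj(P+[0,0,43],c),proj([469.5,19,67],c))
x,y=map(int,q);save(c,"g.png",(x-60,y-75,x+60,y+45),5)
E
```

```text
[299.19584232 211.96804172] [300.74726987 190.7597521 ] [303.34488087 210.50600154]
```

View pics/g.png

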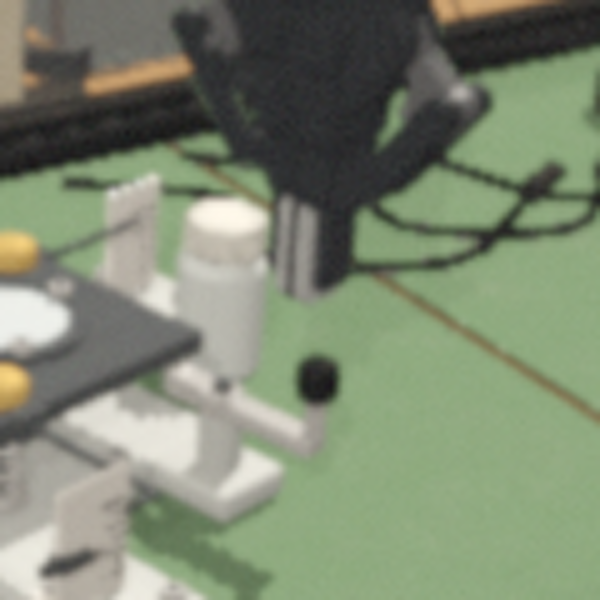

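```bash
python3 - <<'E'
from h import *
np.set_printoptions(precision=1,suppress=True)
P=np.array(arm.get_state()["position"]);print(P)
for n in("scene","wrist","top"):
    c=arm.read_camera(n);Z=c["range_z"];v,u=np.nonzero(Z>0)
    uv=cv2.undistortPoints(np.stack([u,v],1).astype(float)[:,None],np.array(c["camera_matrix"]),np.array(c["distortion"]))[:,0]
    R=np.array(c["R"]);t=np.array(c["t"]).ravel();d=Z[v,u]
    X=(np.c_[uv,np.ones(len(uv))]*d[:,None]-t)@R
    k=(np.hypot(X[:,0]-P[0],X[:,1]-P[1])<28)&(X[:,2]>80)&(X[:,2]<125);X=X[k]
    if len(X):
        z=np.sort(X[:,2]);print(n,len(X),z[:6])
        for a in range(92,125,4):
            Y=X[(X[:,2]>=a)&(X[:,2]<a+4)]
            if len(Y):print(a,len(Y),Y.min(0),Y.max(0))
E
```

```text
[469.5  28.3  66.5]
scene 155 [103.2 103.3 103.3 104.1 104.1 104.6]
100 3 [462.4  21.5 103.2] [465.3  33.9 103.3]
104 15 [460.8  20.3 104.1] [470.9  40.3 107.8]
108 26 [456.1  20.5 108.2] [479.1  42.5 111.9]
112 31 [455.1  21.7 112.1] [480.1  41.2 115.9]
116 35 [453.5  19.4 116. ] [480.5  41.8 120. ]
120 31 [454.   19.1 120.1] [480.6  41.2 123.8]
124 14 [454.3  20.6 124.1] [480.8  41.2 124.8]
wrist 906 [107.4 107.6 107.7 108.  108.  108. ]
104 4 [468.5  16.6 107.4] [472.6  17.7 108. ]
108 126 [459.3  15.3 108. ] [482.3  24.  112. ]
112 202 [457.8  15.4 112. ] [483.4  24.3 116. ]
116 248 [457.4  15.2 116. ] [483.9  24.2 120. ]
120 258 [457.4  15.2 120. ] [483.8  24.6 124. ]
124 68 [457.5  15.6 124. ] [483.9  24.8 125. ]
```

The fingertips actually end about 39 mm above the reported TCP: the cloud shows the tip at z≈105 while the TCP reads 66.5. The earlier passes therefore went over the knob. I'll back off, lower with that offset and repeat.

```bash
python3 -m crank '[[[-0.003,0.0122,0],[0,0,0],-1],[[-0.003,0.0122,0],[0,0,0],-1],[[0,0,0],[0,0,0],-1],[[0,0,-0.02],[0,0,0],-1],[[0,0,-0.02],[0,0,0],-1]]'
python3 -m crank '[[[0,0,0],[0,0,0],-1],[[0.0013,-0.0053,0],[0,0,0],-1],[[0.0012,-0.0054,0],[0,0,0],-1],[[0.001,-0.0027,0],[0,0,0],-1],[[0.001,-0.0027,0],[0,0,0],-1]]'
python3 -m crank '[[[0.001,-0.0027,0],[0,0,0],-1],[[0.001,-0.0027,0],[0,0,0],-1],[[0.0015,-0.0026,0],[0,0,0],-1],[[0.0015,-0.0026,0],[0,0,0],-1],[[0.0015,-0.0026,0],[0,0,0],-1]]'
python3 - <<'E'
from h import *
s=arm.get_state();print(s["position"],s["force"])
c=arm.read_camera("wrist")
for r in arm.landmark_of("stop_knob",c)[:2]: print(r, atz(r["point"],c,75))
h=c["frame"].max(2)
save(c,"i.png",(130,40,390,290),2.4)
E
```

```text
time: 7.13
position: [464.6, 53.5, 27.1]
ee_rot: [-2.459, 1.95, -0.002]
force: [-0.2, 0.0, -0.3]
width: -0.002
grasp_force: 0.0
time: 7.55
position: [468.5, 36.3, 27.4]
ee_rot: [-2.459, 1.953, -0.001]
force: [-0.6, 1.8, 0.9]
width: 0.002
grasp_force: 0.7
time: 7.97
position: [474.7, 23.2, 26.6]
ee_rot: [-2.461, 1.953, -0.0]
force: [-0.7, 0.9, 0.3]
width: 0.001
grasp_force: 0.6
[474.68263137  23.2189605   26.56947584] [-0.66062048  0.86556517  0.29880127]
{'point': [258.4, 223.9], 'confidence': 0.86} [477.50630902   1.04500434  75.        ]
```

View pics/i.png

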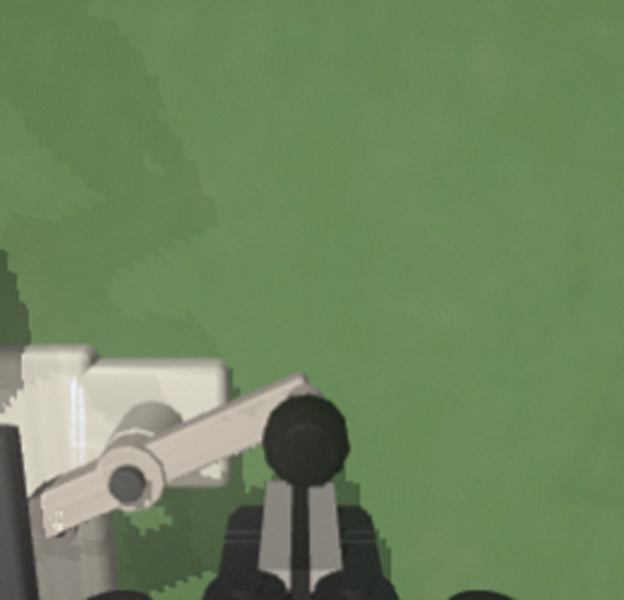

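The picture shows the knob (306,440) being pushed and the arm swung about 0.4 rad. I'll continue along the arc.

```bash
python3 -m crank '[[[0.002,-0.0022,0],[0,0,0],-1],[[0.002,-0.0022,0],[0,0,0],-1],[[0.002,-0.0022,0],[0,0,0],-1],[[0.0024,-0.0018,0],[0,0,0],-1],[[0.0024,-0.0018,0],[0,0,0],-1]]'
python3 -m crank '[[[0.0024,-0.0018,0],[0,0,0],-1],[[0.0026,-0.0012,0],[0,0,0],-1],[[0.0026,-0.0012,0],[0,0,0],-1],[[0.0026,-0.0011,0],[0,0,0],-1],[[0.0026,-0.001,0],[0,0,0],-1]]'
python3 - <<'E'
from h import *
s=arm.get_state();print(s["position"],s["force"])
c=arm.read_camera("wrist");piv=np.array([513.2,30.6])
for r in arm.landmark_of("stop_knob",c)[:2]:
    for P in (atz(r["point"],c,70),atd(r["point"],c)):
        d=(P[:2]-piv);print(r["confidence"],P,np.hypot(*d),(np.arctan2(d[1],d[0])+np.pi-.23)%6.2832)
E
```

```text
time: 8.48
position: [485.5, 13.1, 26.5]
ee_rot: [2.461, -1.953, -0.0]
force: [-2.2, 1.4, -0.1]
width: 0.001
grasp_force: 0.6
time: 8.9
position: [498.4, 6.8, 26.5]
ee_rot: [2.461, -1.953, -0.0]
force: [-0.9, 0.8, -0.1]
width: 0.004
grasp_force: 0.7
[498.3658403    6.84375885  26.4750189 ] [-0.90992273  0.80071658 -0.05852359]
0.76 [501.31400386 -13.42143655  70.        ] 45.597848415547574 1.0770800827151397
0.76 [501.84738179 -15.50984451  75.46877619] 47.48683713939138 1.099389661990264
```

Stop is at about 1.08 rad. I'll retreat, rise, and go over the dome. I'm turning the tool −90° so the wrist camera looks down on the pointer and index.

```bash
python3 -m crank '[[[-0.003,0.009,0],[0,0,0],-1],[[-0.003,0.009,0],[0,0,0],-1],[[0,0,0.012],[0,0,0],-1],[[0,0,0.022],[0,0,0],-1],[[0,0,0],[0,0,0],-1]]'
python3 -m crank '[[[0.003,0.0071,0],[0,0,-0.121],-1],[[0.003,0.0071,0],[0,0,-0.121],-1],[[0.003,0.0071,0],[0,0,-0.121],-1],[[0.003,0.0071,0],[0,0,-0.121],-1],[[0.003,0.0071,0],[0,0,-0.121],-1]]'
python3 -m crank '[[[0.003,0.0071,0],[0,0,-0.121],-1],[[0.003,0.0071,0],[0,0,-0.121],-1],[[0.003,0.0071,0],[0,0,-0.121],-1],[[0.003,0.0071,0],[0,0,-0.121],-1],[[0.003,0.0071,0],[0,0,-0.121],-1]]'
python3 -m crank '[[[0.003,0.0071,0],[0,0,-0.121],-1],[[0.003,0.0071,0],[0,0,-0.121],-1],[[0.003,0.0071,0],[0,0,-0.121],-1],[[0,0,0],[0,0,0],-1],[[0,0,0],[0,0,0],-1]]'
python3 - <<'E'
from h import *
np.set_printoptions(precision=1,suppress=True)
s=arm.get_state();print(s["position"],s["ee_rot"],s["force"])
c=arm.read_camera("wrist");o=np.array([580.5,87]);Rm=np.array([[.9736,.2284],[-.2284,.9736]])
q=proj([449.5+.5,118.0,45],c);print("pointer px",q)
x,y=map(int,np.round(q));x=min(max(x,40),471);y=min(max(y,40),343);np.set_printoptions(linewidth=200)
save(c,"j.png",(x-40,y-40,x+40,y+40),7)
for k in("pointer_tip","index_tip","press_top"):
    for r in arm.landmark_of(k,c)[:1]:print(k,r,atd(r["point"],c))
E
```

```text
time: 9.42
position: [494.1, 26.5, 63.8]
ee_rot: [-2.459, 1.948, -0.005]
force: [0.0, -0.4, 1.3]
width: -0.002
grasp_force: 0.0
time: 9.83
position: [507.1, 61.5, 60.6]
ee_rot: [-1.76, 2.602, -0.0]
force: [0.1, -0.3, -0.7]
width: -0.002
grasp_force: 0.0
time: 10.25
position: [522.0, 97.1, 60.5]
ee_rot: [-0.905, 3.008, 0.0]
force: [0.3, 0.6, 0.4]
width: -0.0
grasp_force: 0.0
time: 10.67
position: [530.8, 117.9, 60.4]
ee_rot: [-0.363, 3.121, -0.0]
force: [0.6, -0.4, -0.9]
width: 0.002
grasp_force: 0.0
[530.8 117.9  60.4] [-0.4  3.1 -0. ] [ 0.6 -0.4 -0.9]
pointer px [286.9  94.9]
pointer_tip {'point': [291.6, 92.8], 'confidence': 0.55} [446.5 123.7  12.1]
index_tip {'point': [291.4, 97.9], 'confidence': 0.58} [449.7 124.5  11.6]
press_top {'point': [252.9, 234.0], 'confidence': 0.87} [532.1 116.8  65.7]
```

View pics/j.png

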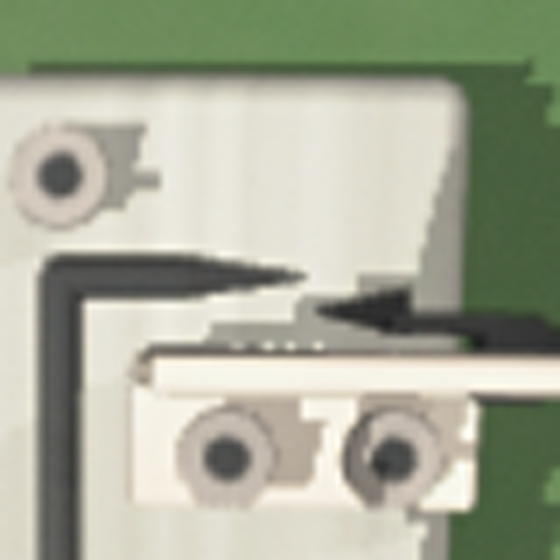

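The picture shows the pointer tip at pixel (289.9,94.6) and the index point at (292.4,99.4), with its body to the right of that.

```bash
cat > m.py <<'E'
from h import *
np.set_printoptions(precision=1,suppress=True,linewidth=200)
Rm=np.array([[.9736,.2284],[-.2284,.9736]])
def cloud(c):
    Z=c["range_z"];v,u=np.nonzero(Z>0)
    uv=cv2.undistortPoints(np.stack([u,v],1).astype(float)[:,None],np.array(c["camera_matrix"]),np.array(c["distortion"]))[:,0]
    X=(np.c_[uv,np.ones(len(uv))]*Z[v,u][:,None]-np.array(c["t"]).ravel())@np.array(c["R"])
    X[:,:2]=(X[:,:2]-[580.5,87])@Rm.T
    return u,v,X,c["frame"][v,u].max(1)
def show(c):
    u,v,X,b=cloud(c);k=(b<110)&(X[:,2]>18)&(X[:,0]<-105)&(X[:,0]>-132)
    for y0 in range(36,90,3):
        Y=X[k&(X[:,1]>=y0)&(X[:,1]<y0+3)]
        if len(Y):print(y0,len(Y),"z med %.1f max %.1f x %.1f y %.1f"%(np.median(Y[:,2]),Y[:,2].max(),np.median(Y[:,0]),np.median(Y[:,1])))
E
python3 - <<'E'
from m import *
print(arm.get_state()["force"]);c=arm.read_camera("wrist");show(c)
for p in((289.9,94.6),(292.4,99.4)):
    o,d=ray(p,c);a=Rm@(o[:2]-[580.5,87]);b=Rm@d[:2];print(a,o[2],b/d[2])
u,v,X,b=cloud(c)
h=(np.hypot(X[:,0]+40,X[:,1]-40)<25)&(X[:,2]>64)&(X[:,2]<140);print("finger min z",np.sort(X[h&(X[:,2]>75),2])[:5])
E
```

```text
[-0.8  0.2  0.7]
39 115 z med 52.8 max 54.1 x -113.3 y 41.1
42 65 z med 52.5 max 54.1 x -117.2 y 42.8
45 36 z med 52.4 max 53.9 x -120.2 y 46.5
48 34 z med 52.4 max 53.7 x -119.9 y 49.6
51 30 z med 52.1 max 53.6 x -119.9 y 52.4
54 23 z med 52.2 max 53.4 x -119.9 y 55.3
57 17 z med 51.5 max 52.2 x -119.9 y 58.0
60 1 z med 52.4 max 52.4 x -114.4 y 61.1
63 6 z med 37.5 max 38.1 x -117.9 y 65.1
66 19 z med 38.1 max 39.6 x -117.9 y 68.0
69 33 z med 39.3 max 41.7 x -117.9 y 70.4
72 22 z med 39.8 max 41.6 x -116.1 y 73.5
75 17 z med 39.9 max 41.3 x -116.7 y 76.8
78 37 z med 40.4 max 41.9 x -115.6 y 79.3
81 35 z med 40.3 max 41.7 x -115.6 y 82.6
84 18 z med 39.5 max 41.6 x -115.3 y 85.8
87 29 z med 39.1 max 40.7 x -114.5 y 88.6
[-116.    40.2] 240.90235436963192 [ 0.  -0.1]
[-116.    40.2] 240.90235436963192 [ 0.  -0.1]
finger min z [101.4 101.5 101.9 101.9 101.9]
```

```bash
python3 -m crank '[[[0,0,-0.015],[0,0,0],-1],[[0,0,-0.010],[0,0,0],-1],[[0,0,-0.004],[0,0,0],-1],[[0,0,0],[0,0,0],-1]]'
python3 -m crank '[[[0,0,-0.001],[0,0,0],-1],[[0,0,-0.001],[0,0,0],-1],[[0,0,0],[0,0,0],-1]]'
python3 -m crank '[[[0,0,-0.001],[0,0,0],-1],[[0,0,-0.001],[0,0,0],-1],[[0,0,0],[0,0,0],-1]]'
python3 -m crank '[[[0,0,-0.001],[0,0,0],-1],[[0,0,-0.001],[0,0,0],-1],[[0,0,0],[0,0,0],-1]]'
python3 - <<'E'
from m import *
print(arm.get_state()["force"]);c=arm.read_camera("wrist");show(c)
E
```

```text
time: 11.25
position: [530.1, 116.6, 30.2]
ee_rot: [0.355, -3.119, 0.002]
force: [-0.3, -0.3, -0.2]
width: -0.002
grasp_force: 0.0
time: 11.5
position: [531.3, 117.3, 29.7]
ee_rot: [-0.356, 3.121, 0.0]
force: [-0.4, -0.3, -0.2]
width: 0.002
grasp_force: 0.0
time: 11.75
position: [531.4, 117.4, 27.7]
ee_rot: [-0.356, 3.121, 0.0]
force: [-0.8, -0.1, 1.8]
width: -0.0
grasp_force: 0.8
time: 12.0
position: [530.9, 117.2, 25.5]
ee_rot: [0.356, -3.121, 0.0]
force: [-1.2, -0.1, 4.0]
width: 0.001
grasp_force: 2.1
[-1.2 -0.1  4. ]
39 155 z med 49.2 max 51.0 x -114.1 y 40.8
42 100 z med 49.0 max 51.1 x -116.6 y 42.7
45 40 z med 49.0 max 50.3 x -120.2 y 46.4
48 43 z med 49.0 max 52.3 x -120.0 y 49.7
51 44 z med 49.1 max 52.6 x -120.0 y 52.5
54 36 z med 48.2 max 52.5 x -120.0 y 55.6
57 22 z med 47.9 max 52.1 x -117.2 y 58.2
60 5 z med 51.3 max 51.9 x -114.5 y 61.4
63 9 z med 37.6 max 38.1 x -117.9 y 65.2
66 29 z med 37.9 max 39.7 x -117.9 y 67.6
69 52 z med 39.2 max 42.0 x -117.4 y 70.5
72 34 z med 40.0 max 41.3 x -116.1 y 73.4
75 34 z med 40.3 max 41.7 x -116.9 y 76.7
78 57 z med 40.3 max 41.6 x -115.5 y 79.3
81 38 z med 40.3 max 42.0 x -115.5 y 82.3
84 31 z med 38.9 max 40.4 x -115.5 y 85.5
87 28 z med 39.2 max 40.7 x -115.2 y 88.4
```

```bash
python3 -m crank '[[[0,0,-0.001],[0,0,0],-1],[[0,0,-0.001],[0,0,0],-1],[[0,0,-0.001],[0,0,0],-1],[[0,0,-0.001],[0,0,0],-1],[[0,0,0],[0,0,0],-1]]'
python3 - <<'E'
from m import *
print(arm.get_state()["force"]);c=arm.read_camera("wrist");show(c);save(c,"k.png",(247-10,45,247+90,125),7)
q=proj([*( np.array([580.5,87])+Rm.T@np.array([-120,60])),38],c);print(q)
x,y=map(int,np.round(q));x=min(max(x,40),471);y=min(max(y,40),343);save(c,"k.png",(x-40,y-40,x+40,y+40),7);print(x,y)
E
```

```text
time: 12.47
position: [530.4, 116.9, 21.3]
ee_rot: [0.355, -3.12, 0.001]
force: [-4.9, -1.2, 6.2]
width: -0.0
grasp_force: 3.5
[-4.9 -1.2  6.2]
39 141 z med 41.8 max 44.0 x -113.2 y 41.1
42 101 z med 41.4 max 43.2 x -117.0 y 42.6
45 48 z med 41.1 max 42.4 x -120.2 y 46.4
48 44 z med 41.4 max 42.5 x -120.2 y 49.8
51 44 z med 40.9 max 52.3 x -119.8 y 52.3
54 38 z med 40.7 max 51.5 x -119.5 y 55.5
57 30 z med 40.3 max 53.1 x -114.4 y 58.1
60 7 z med 51.3 max 51.8 x -114.3 y 61.2
63 12 z med 37.6 max 38.5 x -117.9 y 65.2
66 28 z med 37.8 max 39.9 x -117.9 y 67.8
69 48 z med 39.1 max 42.3 x -117.5 y 70.3
72 35 z med 40.0 max 42.0 x -116.5 y 73.4
75 36 z med 40.4 max 55.1 x -116.1 y 76.6
78 52 z med 40.5 max 55.1 x -115.6 y 79.4
81 38 z med 40.5 max 41.7 x -115.8 y 82.2
84 30 z med 39.0 max 40.8 x -115.6 y 85.8
87 31 z med 39.2 max 40.6 x -115.2 y 88.3
[294.2  94.6]
294 95
```

View pics/k.png

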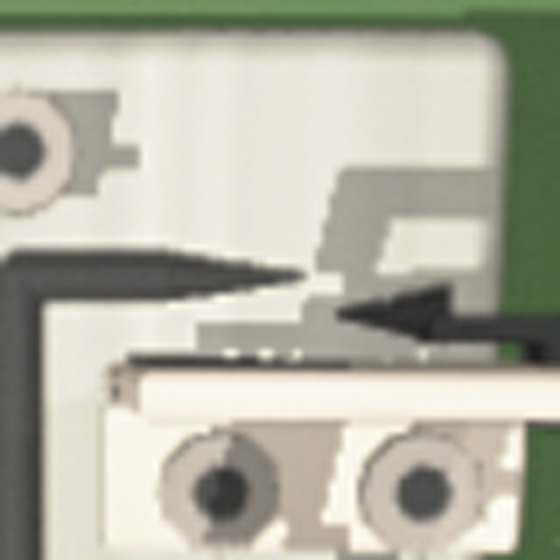

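```bash
python3 -m crank '[[[-0.0006,-0.0001,-0.0007],[0,0,0],-1],[[-0.0006,-0.0001,-0.0006],[0,0,0],-1],[[0,0,0],[0,0,0],-1]]'
python3 - <<'E'
from m import *
s=arm.get_state();print(s["position"],s["force"]);c=arm.read_camera("wrist")
u,v,X,b=cloud(c)
for a,e in((44,54),(56.5,59),(63,66.5)):
    k=(b<110)&(X[:,2]>18)&(X[:,2]<46)&(X[:,0]<-115)&(X[:,0]>-126)&(X[:,1]>a)&(X[:,1]<e);print(a,k.sum(),np.percentile(X[k,2],[25,50,75]))
E
```

```text
time: 12.77
position: [530.2, 117.1, 20.5]
ee_rot: [-0.356, 3.121, 0.0]
force: [-2.0, -0.2, 7.6]
width: -0.002
grasp_force: 3.5
[530.2 117.1  20.5] [-2.  -0.2  7.6]
44 119 [39.3 39.8 40.3]
56.5 10 [38.4 39.1 39.7]
63 14 [37.9 38.1 38.2]
```

```bash
cat > n.py <<'E'
from m import *
s=arm.get_state();print(s["time"],s["position"],s["force"])
L=[[],[],[]]
for i in range(4):
    c=arm.read_camera("wrist");u,v,X,b=cloud(c)
    for l,(a,e) in zip(L,((44,54),(56,59.5),(63,66.5))):
        k=(b<110)&(X[:,2]>18)&(X[:,2]<46)&(X[:,0]<-115)&(X[:,0]>-126)&(X[:,1]>a)&(X[:,1]<e);l+=list(X[k,2])
print([(len(l),round(float(np.median(l)),2)) for l in L],arm.get_state()["position"])
E
python3 -m crank '[[[-0.0002,0,-0.0006],[0,0,0],-1],[[0,0,0],[0,0,0],-1],[[0,0,0],[0,0,0],-1]]'
python3 n.py
```

```text
time: 13.07
position: [530.1, 117.1, 20.1]
ee_rot: [-0.356, 3.121, 0.0]
force: [-3.1, -0.9, 7.9]
width: -0.002
grasp_force: 3.7
13.0667 [530.1 117.1  20.1] [-3.1 -0.9  7.9]
[(534, 38.84), (67, 37.96), (57, 37.62)] [530.1 117.1  20.1]
```

```bash
python3 -m crank '[[[0,0,-0.0002],[0,0,0],-1],[[0,0,0],[0,0,0],-1],[[0,0,0],[0,0,0],-1],[[0,0,0],[0,0,0],-1],[[0,0,0],[0,0,0],-1]]'
python3 n.py
python3 -m crank '[[[0,0,0],[0,0,0],-1],[[0,0,0],[0,0,0],-1],[[0,0,0],[0,0,0],-1],[[0,0,0],[0,0,0],-1],[[0,0,0],[0,0,0],-1]]'
python3 -m crank '[[[0,0,0],[0,0,0],-1],[[0,0,0],[0,0,0],-1],[[0,0,0],[0,0,0],-1]]'
```

```text
time: 13.68
position: [530.1, 117.1, 19.9]
ee_rot: [-0.356, 3.121, 0.0]
force: [-2.9, -0.4, 8.0]
width: -0.001
grasp_force: 3.8
13.6833 [530.1 117.1  19.9] [-2.9 -0.4  8. ]
[(539, 38.55), (65, 37.8), (49, 37.58)] [530.1 117.1  19.9]
time: 14.3
position: [530.1, 117.1, 19.9]
ee_rot: [-0.356, 3.121, 0.0]
force: [-2.0, -1.1, 8.0]
width: -0.001
grasp_force: 3.8
time: 14.55
position: [530.1, 117.1, 19.9]
ee_rot: [-0.356, 3.121, 0.0]
force: [-2.3, -0.1, 7.1]
width: -0.001
grasp_force: 3.8
```

Held level for over a second. Now I'll ease it up slowly, about 0.5 mm per row with the x shift reversed.

```bash
for i in 1; do python3 -m crank '[[[0.0001,0,0.0004],[0,0,0],-1],[[0.0001,0,0.0005],[0,0,0],-1],[[0.0001,0,0.0005],[0,0,0],-1],[[0.0001,0,0.0005],[0,0,0],-1],[[0.0001,0,0.0005],[0,0,0],-1]]'; done
python3 -m crank '[[[0.0001,0,0.0005],[0,0,0],-1],[[0.0001,0,0.0005],[0,0,0],-1],[[0.0001,0,0.0005],[0,0,0],-1],[[0.0001,0,0.0005],[0,0,0],-1],[[0.0001,0,0.0005],[0,0,0],-1]]'
python3 -m crank '[[[0,0,0.0005],[0,0,0],-1],[[0,0,0.0005],[0,0,0],-1],[[0,0,0.0005],[0,0,0],-1],[[0,0,0.0005],[0,0,0],-1],[[0,0,0.0005],[0,0,0],-1]]'
python3 -m crank '[[[0,0,0.0005],[0,0,0],-1],[[0,0,0.0005],[0,0,0],-1],[[0,0,0.0005],[0,0,0],-1],[[0,0,0.0005],[0,0,0],-1],[[0,0,0.0005],[0,0,0],-1]]'
python3 -m crank '[[[0,0,0.001],[0,0,0],-1],[[0,0,0.003],[0,0,0],-1],[[0,0,0.008],[0,0,0],-1],[[0,0,0.02],[0,0,0],-1],[[0,0,0.03],[0,0,0],-1]]'
python3 -m crank '[[[0,0,0.03],[0,0,0],-1],[[0,0,0],[0,0,0],-1],[[0,0,0],[0,0,0],-1],[[0,0,0],[0,0,0],-1],[[0,0,0],[0,0,0],-1]]'
python3 - <<'E'
from m import *
print(arm.get_state()["force"]);c=arm.read_camera("wrist");show(c)
c=arm.read_camera("top")
for k,z in(("spare_shell",0),("jar",0),("stop_knob",75)):
    for r in arm.landmark_of(k,c)[:1]:print(k,r["confidence"],atz(r["point"],c,z))
save(c,"l.png",(170,130,330,270),4)
E
```

```text
time: 14.97
position: [530.5, 117.1, 22.2]
ee_rot: [-0.356, 3.121, 0.0]
force: [-2.0, -0.3, 6.6]
width: 0.003
grasp_force: 3.0
time: 15.38
position: [530.9, 117.1, 24.5]
ee_rot: [-0.356, 3.121, 0.0]
force: [-1.6, -0.2, 3.4]
width: -0.0
grasp_force: 2.3
time: 15.8
position: [531.3, 117.3, 27.0]
ee_rot: [-0.356, 3.12, 0.0]
force: [0.5, 0.4, 1.7]
width: 0.004
grasp_force: 1.3
time: 16.22
position: [530.1, 116.7, 28.9]
ee_rot: [0.355, -3.12, 0.001]
force: [0.5, -1.2, 0.2]
width: 0.004
grasp_force: 0.0
time: 16.63
position: [529.0, 116.2, 90.3]
ee_rot: [0.354, -3.117, 0.003]
force: [-0.5, 0.5, 0.1]
width: -0.001
grasp_force: 0.0
time: 17.05
position: [530.1, 116.8, 120.7]
ee_rot: [0.355, -3.12, 0.0]
force: [0.3, -0.2, -1.0]
width: -0.0
grasp_force: 0.0
[ 0.3 -0.2 -1. ]
39 50 z med 52.8 max 54.2 x -113.0 y 40.7
42 36 z med 52.5 max 54.1 x -118.1 y 42.2
45 16 z med 52.5 max 54.3 x -120.2 y 46.3
48 16 z med 52.7 max 54.9 x -120.2 y 49.3
51 16 z med 52.5 max 53.3 x -120.2 y 52.3
54 11 z med 52.1 max 52.8 x -119.9 y 55.7
57 6 z med 52.6 max 53.8 x -120.2 y 57.8
63 2 z med 36.9 max 37.0 x -117.8 y 65.1
66 11 z med 38.3 max 39.4 x -117.7 y 67.7
69 20 z med 39.2 max 40.8 x -117.7 y 70.4
72 15 z med 40.3 max 41.3 x -117.0 y 73.1
75 14 z med 40.0 max 40.9 x -117.0 y 77.0
78 24 z med 40.6 max 41.5 x -115.8 y 79.4
81 15 z med 40.4 max 41.6 x -115.5 y 82.6
84 16 z med 39.6 max 41.1 x -115.1 y 86.0
87 22 z med 39.3 max 40.1 x -113.9 y 88.4
jar 0.63 [598.7 -31.8   0. ]
stop_knob 0.48 [503.2  -9.9  75. ]
```

View pics/l.png

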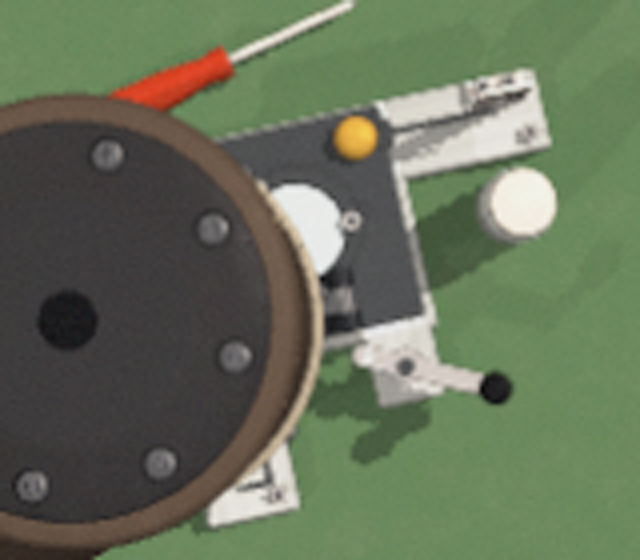

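The view shows the knob still swung out (495,388) with the toe clear of the plate. The pointer is back at its rest height, the clip hasn't moved, and the jar and driver are standing as before.

```bash
python3 -c "
from station import arm
print(arm.hand_in())"
```

```text
the job is handed in; nothing more can be done
None
```

The job is done and handed in: the stop is swung out to about 1.08 rad, the corner was pressed level with the index to within about 0.3 mm and held for over a second, then eased back fully up; the clip, jar and driver looked undisturbed, but I did not re-check the connector shell.

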